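# Close the gel casting frame and gauge its gap

### The arm

A 6-joint arm with a two-finger parallel gripper is mounted at the origin on a cart in front of the work surface, level with it; the furniture and walls round the work are solid. World frame = base frame: x ahead of the robot, y to its left, z up, the work surface at z = 0. Lengths are in m, angles in rad, forces in N, time in s.
With the tool pointing down it reaches from about 0.3 to 0.875 m from the base axis. Payload 6.4 kg.
Tool frame: the origin (TCP) lies between the finger pads, 19 mm behind the fingertips; this is the grasp point; z points along the fingers, y is the line along which they close (so a half turn about z gives the same grasp; the last joint's range is limited). The gripper opens to 85 mm and grips with 20 to 120 N. Pads are 22 mm wide; open, the fingers measure 114 mm over their backs; the gripper's body (76 mm by 85 mm) begins 54 mm behind the grasp point. The pads swing forward as they close: fully open they stand 13 mm farther back than shut.
Start: joints at [0.956, 0.181, 1.607, -0, 1.354, -0.206], TCP at [0.229, 0.528, 0.25] pointing down, gripper open.
Joint ranges: [-2.99, 2.99], [-0.89, 2.07], [0.3, 2.58], [-1.14, 4.28], [0, 2.63], [-3.12, 3.12]. Speed limits (rad/s): [2.57, 2.57, 3.01, 3.14, 3.14, 3.14].

### API

Orientations are given as a unit quaternion [w, x, y, z].
In Python, from bench import ctrl gives the robot as it stands.
- The arm moves only by the tool drive_tool, never from a script. Its argument "plan" is a list that holds one entry, the list of rows, each a list of 4 numbers: the shift along the tool's x, y, z scaled (see below), then the turn about the tool's z scaled (see below). In form: [[[x, y, z, roll], ...]]. A call has 1 to 12 rows; each row is the pose to reach, as a shift and turn from the pose commanded when the call began, along the tool's axes at that moment, turning the shorter way round; what a row does not reach only later rows make up. The controller multiplies each number of a shift by 400 mm and each number of a turn by 180 degrees. A row lasts 1/12 s, in which the tool goes at most 41.7 mm and 7.16 degrees, less where a joint would pass 70% of its speed; a pose out of reach is approached as far as the arm can. A call with a number of a shift or a turn outside -1 to 1 is refused whole. A call with a gripper value outside its range is refused whole. "jaw" is the closure, from 0 (fully open) to 1 (shut), set as the call begins (left out, the last holds). The fingers move at their own pace and stop on an object; the grip force is fixed at half the most. Time passes only in rows, so rows that repeat a pose let the fingers close. It gives the time, the measured TCP pose, the force, the opening and the grip force at its end, in the units of the state.
- ctrl.get_obs(): the state, without advancing time (a new reading comes with each control period).
- ctrl.camera(name): name is "scene" or "side" or "wrist"; returns (picture, depth): 384x512x3 uint8, red, green, blue; 384x512 float32, m along the optical axis (not along the pixel's ray), 0 where there is no reading.
- ctrl.camera_info(name): a dict with "camera_matrix" (3x3 intrinsics, pixels), "D" ([k1, k2, p1, p2, k3] as OpenCV has them; the pictures are not rectified), "R" (3x3) and "t" (3): a world point X has camera coordinates R X + t; the wrist camera has in their place "T_tool_cam" (4x4, takes a point from camera to tool coordinates, whose origin is the TCP and whose axes are the flange's). Camera axes: x right, y down, z forward; pixel columns grow to the right and rows downward; lengths in m; the calibration is good to about 2 mm. A picture is of the moment at which its call begins: read the wrist's pose just before it. camera_info takes no time and is no camera call.
- ctrl.hand_in(): hands the job in; it is judged then, once.
The state is a dict: "time_s": time; "q": joint angles; "dq": joint speeds; "joint_efforts": joint torques, N m; "eef_pos": TCP position; "eef_rot": TCP orientation; "wrist_force": force on the tool from outside, world axes, zero at the start; "torque": the same for the moment, N m; "opening": opening from 0.0 (shut) to 1.0 (fully open); "grasp_force": force on a finger pad.
Only numpy, scipy, OpenCV 4.12 (cv2) and the standard library are available. Lean on these libraries where they do the work, as an engineer would, in place of code of your own. Each camera call takes 0.05 s, during which the arm holds its last target. There are 200 camera calls.

### The job

Lift the steel cover plate by its black rib and lower it over the two pins of the aluminium casting frame until it rests flush, letting go only once it is down. Then take the yellow-handled gap gauge, slide its blade level and straight into the open mouth of the slot under the plate until it drags snugly on the blue sprung pad and the plate's front edge lies within the red band on the blade. Finish holding the gauge still at that depth, plate still flush, without letting go; leave the timer, dish and tape roll alone.

Things in the scene. Friction and masses are not known exactly. Their poses are not given: they have to be found in the camera images.
- frame: Aluminium gel casting frame, fixed, 116 x 136 mm foot. Origin on the bench under its middle; x points into the slot (open mouth at x = -50 mm, sloping lip outside it to x = -59 mm), y across, z up. Two shoulders (y = 43 to 65 mm either side, x = -50 to 50 mm, 36 mm high) carry the plate; on each, at x = 0, y = +-50 mm, a 10 mm pin 20 mm tall (top at z = 56 mm, last 8 mm pointed).
- frame_seat (a point): Point in the middle of the frame at shoulder height (36 mm above the bench), axes as the frame: the origin of the seated plate coincides with it.
- frame_mouth (a point): Middle of the slot's mouth, 50 mm in front (-x) of the frame's middle, 32 mm above the bench, axes as the frame. The slot is 86 mm wide between the shoulders; floor at 28 mm, so under the seated plate the gap is 8 mm (28 to 36 mm above the bench).
- pad (a joint): How far the blue sprung pad (40 mm wide, mid-slot) is pressed down, m: 0 free, 0.006 at its stop. Free, its flat top (frame x = -11 to 25 mm) is 34.8 mm high, 1.2 mm under the seated plate; a ramp leads up from x = -34 mm. It pushes up with 3 N free, about 4.5 N when the 3 mm blade slides in just under the plate (mid-thickness 34 mm high, pad down 2.3 mm) and then drags with a few N.
- plate: Steel cover plate, 100 (x) x 130 (y) x 8 mm, 0.85 kg, flat on the bench at the start. Black grip rib on top: 50 mm along x, 16 mm wide in y, top 38 mm above the underside. Origin in the middle of its underside, x along the rib, z up. Two through holes of 12.5 mm at x = 0, y = +-50 mm; it fits either way round.
- plate_grip (a point): Middle of the rib, 26 mm above the plate's underside. Grasp from above across the 16 mm width, TCP here or 4 mm higher.
- gauge: Gap gauge, about 0.12 kg: yellow handle block 70 (x) x 18 (y) x 34 mm standing on the bench; steel blade 24 mm wide, 3 mm thick, level towards +x from the handle's face at x = 35 mm to the rounded tip at x = 135 mm, mid-thickness 10 mm above the handle's underside. Red band 16 mm wide on the blade at x = 65 to 81 mm. Origin under the middle of the handle.
- gauge_grip (a point): Middle of the handle, 24 mm above its underside; grasp here from above across the 18 mm width.
- gauge_tip (a point): Tip of the blade, mid-thickness, 135 mm ahead of the gauge's origin along its x, 10 mm above its underside. With the plate's front edge in the middle of the red band the tip is 12 mm past the frame's middle.
- timer: White lab timer, 62 x 62 x 18 mm, a bystander. Origin in the middle of its underside.
- dish: Petri dish, 67 mm across, 16 mm high, a bystander. Origin in the middle of its underside.
- tape: Roll of cream marking tape lying flat, 72 mm across, 19 mm high, a bystander. Origin in the middle of its underside.
Mind the look-alikes: they are no part of the job. Leave any orange look-alike of the frame alone.

How it is judged:
By the outcome, as a careful person would: the job done as asked, in the order asked, and still so for the second after the job is handed in, while the arm keeps its last pose, push and grip.
It also fails if it takes over 64 s, if anything falls off the work surface, if the arm or the gripper's body presses on something with over 40 N, if the wrist force passes 120 N, or if a joint passes its speed limit or range.

## Working session

There is one attempt and no reset: what is moved stays moved. The work goes in short steps, Python scripts to look and compute and a tool call to move; the robot and the scene stay as the last step left them, time stands still between calls to the robot, and variables do not carry over. Pictures are saved under pics/ and viewed, at most 10 in all, crops included, and the job is handed in when it is done.

Besides the shell and the picture viewer there is one more tool, called after "Request:" as a command line: name --argument value ..., lists and objects as JSON in quotes. drive_tool: Moves the arm, as the interface text tells. Its arguments: {"type":"object","properties":{"plan":{"type":"array"},"jaw":{"type":"number"}},"required":["plan"]}

```bash
mkdir -p pics; cat > h.py <<'E'
import numpy as np,cv2
from scipy.spatial.transform import Rotation as Ro
from bench import ctrl
def pose():
    o=ctrl.get_obs();q=o["eef_rot"];return np.array(o["eef_pos"]),Ro.from_quat([q[1],q[2],q[3],q[0]]).as_matrix()
def shot(n,f):
    p=pose();im,d=ctrl.camera(n);cv2.imwrite(f"pics/{f}.png",im[...,::-1]);np.savez(f"pics/{f}.npz",im=im,d=d,p=p[0],R=p[1],n=n);return im,d
def ext(n,p,R):
    i=ctrl.camera_info(n);K=np.array(i["camera_matrix"]);D=np.array(i["D"])
    if "R" in i:
        Rc=np.array(i["R"]);t=np.array(i["t"]);return K,D,Rc.T,-Rc.T@t
    T=np.array(i["T_tool_cam"]);return K,D,R@T[:3,:3],p+R@T[:3,3]
def cloud(f):
    z=np.load(f"pics/{f}.npz");K,D,A,b=ext(str(z["n"]),z["p"],z["R"]);d=z["d"];h,w=d.shape
    u,v=np.meshgrid(np.arange(w),np.arange(h));n=cv2.undistortPoints(np.stack([u,v],-1).reshape(-1,1,2).astype(float),K,D)[:,0]
    P=(np.c_[n,np.ones(len(n))]*d.reshape(-1,1))@A.T+b
    P[d.reshape(-1)==0]=np.nan
    return P.reshape(h,w,3),z["im"]
def onz(f,px,zz):
    z=np.load(f"pics/{f}.npz");K,D,A,b=ext(str(z["n"]),z["p"],z["R"])
    n=cv2.undistortPoints(np.array(px,float).reshape(-1,1,2),K,D)[:,0];r=np.c_[n,np.ones(len(n))]@A.T
    return b+r*((zz-b[2])/r[:,2])[:,None]
E
python3 - <<'E'
from h import *
for n in ("scene","side","wrist"): shot(n,n+"0")
a=cv2.imread("pics/scene0.png");b=cv2.imread("pics/side0.png")
cv2.imwrite("pics/both.png",cv2.resize(a,(800,600)))
print(ctrl.get_obs())
for n in("scene","side"):
    i=ctrl.camera_info(n);print(n,-np.array(i["R"]).T@i["t"],i["camera_matrix"],i["D"])
print(ctrl.camera_info("wrist")["T_tool_cam"]);print(pose()[1])
E
```

```text
{'time_s': 0.15, 'q': array([ 9.55712478e-01,  1.81388104e-01,  1.60777749e+00,  3.38164195e-05,
        1.35377810e+00, -2.06304916e-01]), 'dq': array([-8.97548365e-05, -1.89050858e-03, -2.69627595e-03,  7.64731388e-04,
       -9.26763879e-04,  1.43420971e-03]), 'joint_efforts': array([ 6.69211204e-04, -4.45256603e+01, -3.51692390e+01, -2.59645931e-04,
        5.87895687e-03, -2.22244768e-05]), 'eef_pos': array([0.22830322, 0.52730786, 0.24928152]), 'eef_rot': array([-2.84835114e-04,  2.02972902e-01,  9.79184122e-01, -6.12755364e-04]), 'wrist_force': array([ 0.90845167, -0.42196332,  0.12809555]), 'torque': array([-0.04802793, -0.03413207,  0.01981657]), 'grasp_force': 0.0, 'opening': 0.9986931480020202}
scene [ 0.21705241 -0.7470833   0.64399997] [[352.32058183   0.         251.06413598]
 [  0.         352.32058183 185.06612792]
 [  0.           0.           1.        ]] [-0.0392239  0.         0.         0.         0.       ]
side [ 0.14427373 -0.79411492  0.89243767] [[477.30578672   0.         251.37626711]
 [  0.         477.30578672 191.23885281]
 [  0.           0.           1.        ]] [-0.15570369  0.          0.          0.          0.        ]
[[-1.28826649e-03 -9.52027561e-01 -3.06009579e-01  7.89410656e-02]
 [ 9.99999170e-01 -1.21739785e-03 -4.22434871e-04 -8.69149999e-04]
 [ 2.96342357e-05 -3.06009869e-01  9.52028339e-01 -1.24457142e-01]
 [ 0.00000000e+00  0.00000000e+00  0.00000000e+00  1.00000000e+00]]
[[-9.17603840e-01  3.97495337e-01 -8.06557510e-04]
 [ 3.97496035e-01  9.17603251e-01 -1.08437303e-03]
 [ 3.09066572e-04 -1.31562826e-03 -9.99999087e-01]]
```

View pics/both.png

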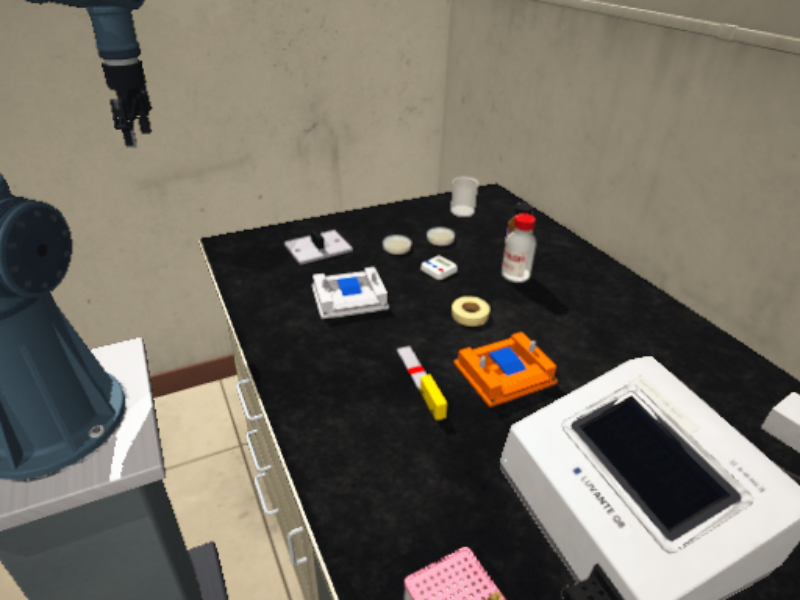

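View pics/side0.png

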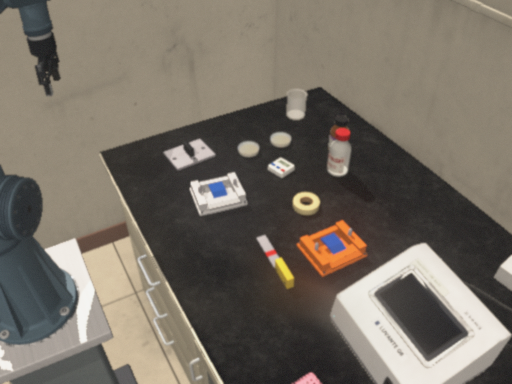

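The side picture shows the plate at about (189,153), the aluminium frame at (219,193), and the gauge with its handle at (285,273) and tip at (263,238). The orange frame is at (333,247), and the dishes, timer and tape sit to the right.

```bash
python3 - <<'E'
from h import *
names=["plate","frame","handle","tip","tape","timer","dish1","dish2"]
print(np.c_[onz("side0",[(189,153),(219,197),(285,273),(263,238),(306,204),(280,168),(248,149),(280,139)],.01)].round(3))
# fine: big crop of side+scene
a=cv2.imread("pics/side0.png")[125:300,150:320];cv2.imwrite("pics/c1.png",cv2.resize(a,None,fx=3.4,fy=3.4,interpolation=cv2.INTER_CUBIC))
E
```

```text
[[ 0.554  0.334  0.01 ]
 [ 0.545  0.106  0.01 ]
 [ 0.561 -0.21   0.01 ]
 [ 0.573 -0.087  0.01 ]
 [ 0.739 -0.036  0.01 ]
 [ 0.76   0.133  0.01 ]
 [ 0.724  0.263  0.01 ]
 [ 0.84   0.26   0.01 ]]
```

View pics/c1.png

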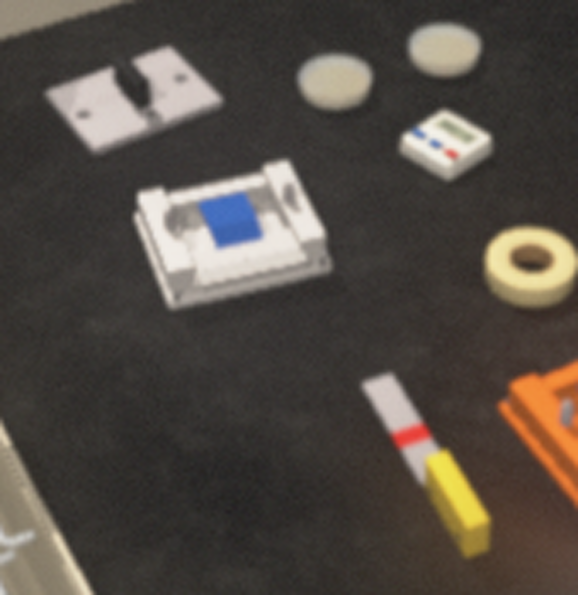

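The crop shows the frame's mouth facing the camera (about -y), with the gauge blade pointing roughly +y and the plate's rib also along y. I'll fly over the plate with the wrist camera and roll about 66°.

Request:
drive_tool --plan '[[[-0.94, -0.12, 0, 0.37], [-0.94, -0.12, 0, 0.37], [-0.94, -0.12, 0, 0.37], [-0.94, -0.12, 0, 0.37], [-0.94, -0.12, 0, 0.37], [-0.94, -0.12, 0, 0.37], [-0.94, -0.12, 0, 0.37], [-0.94, -0.12, 0, 0.37], [-0.94, -0.12, 0, 0.37], [-0.94, -0.12, 0, 0.37], [-0.94, -0.12, 0, 0.37], [-0.94, -0.12, 0, 0.37]]]'

```text
time_s: 1.15
eef_pos: [0.5542, 0.3338, 0.2492]
eef_rot: [-0.001, 0.707, 0.707, -0.001]
wrist_force: [-0.3, 0.9, 0.2]
opening: 1.004
grasp_force: 0.0
```

```bash
python3 - <<'E'
from h import *
shot("wrist","w1");print(*pose());P,im=cloud("w1")
cv2.imwrite("pics/w1b.png",cv2.resize(cv2.imread("pics/w1.png"),(800,600)))
print(P[::48,::64].round(3).tolist())
E
```

```text
[0.55356019 0.33449708 0.24940676] [[-1.53875260e-03  9.99997660e-01 -1.52033541e-03]
 [ 9.99998814e-01  1.53865208e-03 -6.72862628e-05]
 [-6.49468381e-05 -1.52043715e-03 -9.99998842e-01]]
[[[-0.224, 0.646, -0.801], [0.368, 0.486, 0.001], [0.43, 0.486, 0.001], [0.491, 0.486, -0.0], [0.552, 0.486, 0.001], [0.614, 0.486, -0.001], [0.675, 0.486, -0.0], [0.736, 0.485, 0.001]], [[-0.255, 0.512, -0.801], [0.361, 0.443, 0.001], [0.424, 0.443, 0.0], [0.488, 0.443, -0.0], [0.552, 0.443, 0.0], [0.616, 0.443, 0.001], [0.681, 0.443, -0.002], [0.744, 0.443, -0.0]], [[-0.286, 0.367, -0.798], [0.353, 0.397, 0.001], [0.419, 0.397, 0.0], [0.486, 0.397, 0.0], [0.552, 0.397, 0.001], [0.619, 0.397, 0.001], [0.685, 0.397, -0.001], [0.752, 0.397, -0.0]], [[-0.322, 0.209, -0.799], [0.344, 0.347, 0.0], [0.413, 0.347, -0.001], [0.483, 0.347, 0.0], [nan, nan, nan], [0.621, 0.347, 0.002], [0.691, 0.347, 0.0], [0.76, 0.347, -0.0]], [[-0.362, 0.038, -0.799], [0.335, 0.293, 0.001], [0.407, 0.293, 0.001], [0.479, 0.292, 0.0], [0.552, 0.295, 0.009], [0.624, 0.292, 0.0], [0.696, 0.293, 0.001], [0.768, 0.293, 0.002]], [[0.058, 0.121, -0.233], [0.324, 0.233, 0.0], [0.4, 0.233, 0.0], [0.476, 0.233, 0.0], [0.552, 0.233, 0.001], [0.628, 0.233, 0.0], [0.703, 0.233, 0.0], [0.779, 0.232, -0.0]], [[0.109, 0.072, -0.145], [0.314, 0.168, 0.002], [0.509, 0.345, 0.271], [0.472, 0.167, 0.0], [0.552, 0.173, 0.009], [0.631, 0.168, 0.001], [0.597, 0.345, 0.271], [0.79, 0.168, 0.001]], [[0.484, 0.347, 0.297], [0.501, 0.346, 0.296], [0.52, 0.35, 0.301], [0.468, 0.095, 0.001], [0.552, 0.125, 0.035], [0.635, 0.095, 0.0], [0.586, 0.35, 0.301], [0.606, 0.345, 0.295]]]
```

View pics/w1b.png

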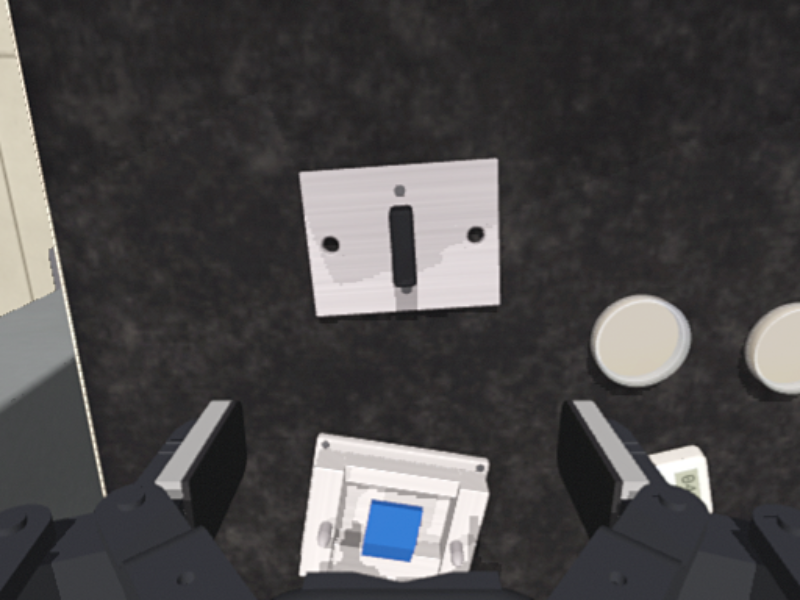

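The wrist view shows the plate with holes at (331,244) and (476,234) and the rib from (400,205) to (403,288). The frame is at the bottom, with its closed back end nearest the plate. Depth is clean, so I'll fit from the point cloud. Next are the frame and gauge views.

Request:
drive_tool --plan '[[[-0.57, 0, 0, 0], [-0.57, 0, 0, 0], [-0.57, 0, 0, 0], [-0.57, 0, 0, 0], [-0.57, 0, 0, 0], [-0.57, 0, 0, 0], [-0.57, 0, 0, 0], [-0.57, 0, 0, 0]]]'

```text
time_s: 1.87
eef_pos: [0.5537, 0.1066, 0.2503]
eef_rot: [-0.0, 0.707, 0.707, 0.0]
wrist_force: [-0.6, 0.3, 0.8]
opening: 0.998
grasp_force: 0.0
```

```bash
python3 - <<'E'
from h import *
shot("wrist","w2");print(ctrl.get_obs()["time_s"])
E
```

```text
1.9167
```

Request:
drive_tool --plan '[[[-0.7, 0.03, 0, 0], [-0.7, 0.03, 0, 0], [-0.7, 0.03, 0, 0], [-0.7, 0.03, 0, 0], [-0.7, 0.03, 0, 0], [-0.7, 0.03, 0, 0], [-0.7, 0.03, 0, 0], [-0.7, 0.03, 0, 0], [-0.7, 0.03, 0, 0]]]'

```text
time_s: 2.67
eef_pos: [0.5667, -0.1733, 0.2497]
eef_rot: [-0.0, 0.707, 0.707, 0.0]
wrist_force: [-0.5, -0.4, -0.3]
opening: 1.003
grasp_force: 0.0
```

```bash
cat > fit.py <<'E'
from h import *
def rect(pts):
    (c,s,a)=cv2.minAreaRect((pts[:,:2]*1000).astype(np.float32));return np.round(c,1),np.round(s,1),round(a,2)
def sel(f,x,y,z):
    P,im=cloud(f);m=(P[...,0]>x[0])&(P[...,0]<x[1])&(P[...,1]>y[0])&(P[...,1]<y[1])&(P[...,2]>z[0])&(P[...,2]<z[1]);return P[m],im[m].astype(int),m
E
python3 - <<'E'
from fit import *
shot("wrist","w3")
p,_,_=sel("w1",(.45,.65),(.25,.42),(.0055,.012));print("plate",rect(p),np.median(p[:,2]))
p,_,_=sel("w1",(.45,.65),(.25,.42),(.036,.042));print("rib",rect(p),np.median(p[:,2]))
p,_,_=sel("w2",(.44,.65),(0.0,.22),(.0345,.0375));print("shoulders",rect(p),np.median(p[:,2]),len(p))
p,_,_=sel("w2",(.44,.65),(0.0,.22),(.048,.06));print("pins",len(p));
if len(p): print([p[p[:,0]<.545].mean(0),p[p[:,0]>.545].mean(0)])
p,_,_=sel("w2",(.44,.65),(0.0,.22),(.003,.06));print("frame all",rect(p))
p,c,_=sel("w3",(.45,.65),(-.3,-.02),(.031,.037));m=(c[:,0]>c[:,2]+60);print("handle",rect(p[m]),np.median(p[m,2]))
p,c,_=sel("w3",(.45,.65),(-.3,-.02),(.006,.016));m=p[:,1]>-.165;print("blade",rect(p[m]),np.median(p[m,2]))
a=np.hstack([cv2.imread("pics/w2.png"),cv2.imread("pics/w3.png")]);cv2.imwrite("pics/w23.png",cv2.resize(a,(800,300)))
E
```

```text
plate (array([553.3, 337.9]), array([130.1, 100.3]), 3.86) 0.008552370954181154
rib (array([553.3, 338.1]), array([15.8, 49.6]), 3.88) 0.03830937658485861
shoulders (array([544.7, 116.5]), array([ 99.8, 129.9]), 80.07) 0.03617295143270571 5199
pins 171
[array([0.49629704, 0.12577751, 0.05363747]), array([0.59343275, 0.10894853, 0.05349412])]
frame all (array([543.7, 110.7]), array([211.9, 205.6]), 87.38)
handle (array([ 596.6, -200.8]), array([106.6,  99.4]), 0.0) 0.035049152805310846
blade (array([ 599.9, -122.4]), array([ 85.8, 100.5]), 89.15) 0.012000538040122077
```

View pics/w23.png

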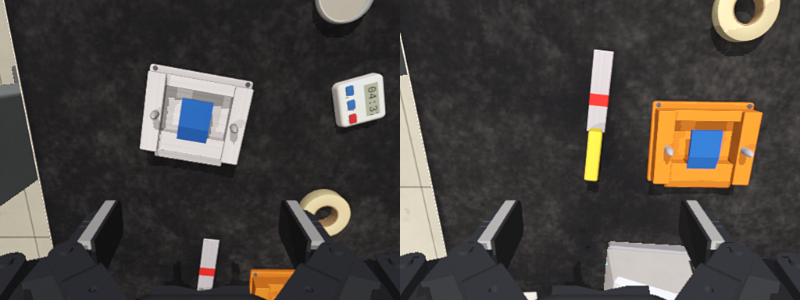

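Left is the aluminium frame, with pins near (155,116) and (235,129) and its mouth toward the bottom. Right is the gauge with its blade up, next to the orange decoy. I'm refitting the gauge without the orange points and starting back toward the plate.

Request:
drive_tool --plan '[[[1.0, -0.033, 0, -0.021], [1.0, -0.033, 0, -0.021], [1.0, -0.033, 0, -0.021], [1.0, -0.033, 0, -0.021], [1.0, -0.033, 0, -0.021], [1.0, -0.033, 0, -0.021], [1.0, -0.033, 0, -0.021], [1.0, -0.033, 0, -0.021], [1.0, -0.033, 0, -0.021], [1.0, -0.033, 0, -0.021], [1.0, -0.033, 0, -0.021]]]'

```text
time_s: 3.63
eef_pos: [0.5505, 0.234, 0.2501]
eef_rot: [-0.001, 0.68, 0.733, 0.001]
wrist_force: [-0.8, 0.2, -0.1]
opening: 0.996
grasp_force: 0.0
```

```bash
python3 - <<'E'
from fit import *
p,c,_=sel("w3",(.5,.6),(-.3,-.02),(.028,.037));m=(c[:,0]>c[:,2]+60);print("handle",rect(p[m]),np.median(p[m,2]))
p,c,_=sel("w3",(.5,.6),(-.3,-.02),(.006,.016));m=(p[:,1]>-.155);print("blade",rect(p[m]),np.median(p[m,2]))
p0,R=pose();print(p0,R[:,0])
for x,y in[(.5533,.338)]:
    d=R.T@(np.array([x,y,.030])-p0);print(d/.4,np.degrees(np.arctan2(R[1,0],R[0,0])))
E
```

```text
handle (array([ 554.9, -212.7]), array([69.2, 17.9]), 83.8) 0.0343520581847826
blade (array([ 565.2, -117.5]), array([77. , 24.2]), 83.78) 0.012061572277932003
[0.55048875 0.23395131 0.25009639] [-0.07500606  0.9971802   0.00239441]
[0.25754358 0.02663359 0.5508537 ] 94.30158285334926
```

Request:
drive_tool --plan '[[[0, 0, 0, 0], [0, 0, 0, 0], [0, 0, 0, 0]]]'

```text
time_s: 3.88
eef_pos: [0.5528, 0.226, 0.2499]
eef_rot: [-0.0, 0.683, 0.73, -0.0]
wrist_force: [-0.1, 0.2, -0.3]
opening: 1.004
grasp_force: 0.0
```

```bash
python3 - <<'E'
from fit import *
print(np.load("pics/w3.npz")["p"],np.load("pics/w2.npz")["p"],np.load("pics/w1.npz")["p"])
for f in("w2","w3"):
    R=np.load(f"pics/{f}.npz")["R"];print(np.degrees(np.arctan2(R[1,0],R[0,0])))
p0,R=pose();print(p0,ctrl.get_obs()["dq"].round(4));d=R.T@(np.array([.5533,.338,.030])-p0);print(d/.4,np.degrees(np.arctan2(R[1,0],R[0,0])))
E
```

```text
[ 0.5667344  -0.17326384  0.24968918] [0.55374227 0.10664705 0.25030096] [0.5542157  0.33382354 0.24922367]
90.0113999943642
89.98561594481869
[0.55280353 0.22600428 0.24994483] [-0.0213 -0.0012 -0.0026  0.0027 -0.0009 -0.0013]
[0.27945021 0.0198548  0.54977926] 93.7787690327327
```

Request:
drive_tool --plan '[[[0.28, 0.02, 0.2, 0], [0.28, 0.02, 0.2, 0], [0.28, 0.02, 0.3, 0], [0.28, 0.02, 0.38, 0], [0.28, 0.02, 0.46, 0], [0.28, 0.02, 0.5, 0], [0.28, 0.02, 0.53, 0], [0.28, 0.02, 0.55, 0], [0.28, 0.02, 0.55, 0], [0.28, 0.02, 0.55, 0], [0.28, 0.02, 0.55, 0]]]'

```text
time_s: 4.8
eef_pos: [0.5562, 0.3386, 0.033]
eef_rot: [0.001, 0.684, 0.73, 0.002]
wrist_force: [-0.2, 1.1, 0.7]
opening: 1.0
grasp_force: 0.0
```

Request:
drive_tool --plan '[[[0, 0, 0, 0], [0, 0, 0, 0], [0, 0, 0, 0], [0, 0, 0, 0], [0, 0, 0, 0], [0, 0, 0, 0], [0, 0, 0, 0], [0, 0, 0, 0], [0, 0, 0, 0], [0, 0, 0, 0], [0, 0, 0, 0], [0, 0, 0, 0]]]' --jaw 1

```text
time_s: 5.8
eef_pos: [0.5542, 0.3385, 0.0304]
eef_rot: [0.0, 0.684, 0.73, 0.0]
wrist_force: [-0.7, -0.5, 5.3]
opening: 0.17
grasp_force: 59.9
```

Request:
drive_tool --plan '[[[0, 0, -0.05, 0], [0, 0, -0.12, 0], [0, 0, -0.2, 0], [0, 0, -0.25, 0], [-0.06, -0.006, -0.25, 0.01], [-0.14, -0.015, -0.25, 0.025], [-0.22, -0.023, -0.25, 0.04], [-0.3, -0.032, -0.25, 0.055], [-0.38, -0.04, -0.25, 0.07], [-0.46, -0.049, -0.25, 0.076], [-0.52, -0.055, -0.25, 0.076], [-0.55, -0.058, -0.25, 0.076]]]'

```text
time_s: 6.8
eef_pos: [0.5427, 0.1145, 0.1273]
eef_rot: [-0.001, 0.766, 0.642, -0.002]
wrist_force: [-0.4, 0.4, -7.3]
opening: 0.174
grasp_force: 60.4
```

Request:
drive_tool --plan '[[[0, 0, 0, 0], [0, 0, 0, 0], [0, 0, 0, 0], [0, 0, 0, 0], [0, 0, 0, 0], [0, 0, 0, 0]]]'

```text
time_s: 7.3
eef_pos: [0.545, 0.1183, 0.1298]
eef_rot: [-0.0, 0.765, 0.644, -0.0]
wrist_force: [-0.6, 0.2, -7.8]
opening: 0.169
grasp_force: 60.4
```

```bash
python3 - <<'E'
from fit import *
shot("wrist","w4");P,im=cloud("w4");p,R=pose();print(p,np.degrees(np.arctan2(R[1,0],R[0,0])))
zt=p[2]-.030+.008;print(zt)
m=(abs(P[...,2]-zt)<.006);q=P[m];q=q[(abs(q[:,0]-.545)<.08)&(abs(q[:,1]-.12)<.09)]
print(rect(q),np.median(q[:,2]),len(q))
print("corners",cv2.boxPoints(cv2.minAreaRect((q[:,:2]*1000).astype(np.float32))))
A=np.c_[q[:,:2]-q[:,:2].mean(0),np.ones(len(q))];print("tilt",np.linalg.lstsq(A,q[:,2],rcond=None)[0])
q=P[(P[...,2]>zt+.026)&(P[...,2]<zt+.034)];q=q[(abs(q[:,0]-.545)<.02)];print("rib",rect(q),len(q))
cv2.imwrite("pics/w4b.png",cv2.resize(cv2.imread("pics/w4.png"),(800,600)))
E
```

```text
[0.54503309 0.1181313  0.12990701] 80.14499636416983
0.1079070129353106
(array([543.8, 117.7]), array([101., 131.]), 80.13) 0.10795657396793507 35016
corners [[470.58032   79.172905]
 [599.676     56.70601 ]
 [616.98975  156.1912  ]
 [487.89404  178.6581  ]]
tilt [ 0.00034323 -0.00160641  0.10789473]
rib (array([546.4, 118.9]), array([37.3, 49.3]), 14.08) 5099
```

View pics/w4b.png

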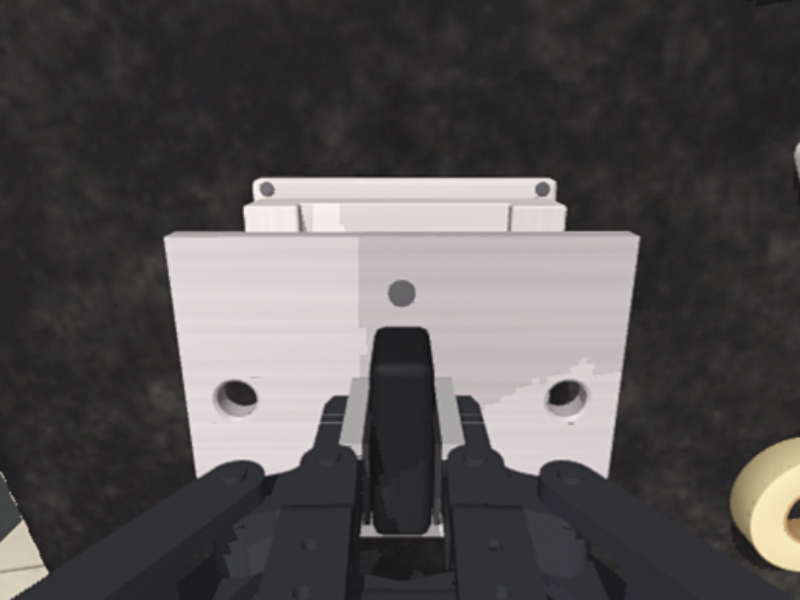

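The plate hangs level and square, with holes at (238,398) and (566,398). The frame's back edge shows behind it at rows 180-230, so I can compare plate and frame in this one view.

```bash
python3 - <<'E'
from fit import *
P,im=cloud("w4");a=np.radians(80.1);ex=np.array([np.cos(a),np.sin(a)]);ey=np.array([-ex[1],ex[0]]);c=np.array([.545,.118])
X=(P[...,:2]-c)@ex*1e3;Y=(P[...,:2]-c)@ey*1e3;Z=P[...,2]*1e3
m=(abs(Z-36.2)<1.2)&(abs(Y)<75)&(X>30)&(X<70)
print("shoulder y",np.percentile(Y[m],[.5,1,5,95,99,99.5]).round(1),"x",np.percentile(X[m],[1,50,95,98,99,99.7]).round(1),m.sum())
m=(abs(Z-107.9)<1.5)&(abs(Y)<80)&(abs(X)<65)
t=m&(X>10)&(X<40);print("plate y",np.percentile(Y[t],[.1,.5,1,99,99.5,99.9]).round(1)," xback",np.percentile(X[m],[98,99,99.5,99.9]).round(1))
# per column back edge
b=m&(abs(abs(Y)-45)<10);cols=[X[:,u][m[:,u]].max() for u in range(130,390,10) if m[:,u].any()];print(np.round(cols,1))
m2=(abs(Z-36.2)<1.2)&(abs(Y)<75)&(X>30)&(X<70);print([ (u,round(X[:,u][m2[:,u]].max(),1)) for u in range(150,370,8) if m2[:,u].any()])
E
```

```text
shoulder y [-64.3 -64.2 -62.3  62.4  64.1  64.2] x [38.1 43.4 47.8 48.3 48.3 48.4] 1035
plate y [-63.8 -63.1 -62.6  64.9  65.6  66.1]  xback [48.8 49.3 49.6 49.7]
[49.5 49.6 49.5 49.8 49.5 49.5 49.5 49.6 49.7 49.3 49.5 49.5 49.6 49.6
 49.5 49.7 49.7 49.8 49.7 49.7 49.4 49.4 49.7 49.6 49.7 49.7]
[(158, np.float64(48.3)), (166, np.float64(48.2)), (174, np.float64(48.4)), (182, np.float64(48.2)), (190, np.float64(47.6)), (326, np.float64(40.6)), (334, np.float64(48.2)), (342, np.float64(47.1)), (350, np.float64(48.2)), (358, np.float64(47.8))]
```

Request:
drive_tool --plan '[[[-0.0025, 0.0027, 0.03, 0], [-0.0025, 0.0027, 0.06, 0], [-0.0025, 0.0027, 0.08, 0], [-0.0025, 0.0027, 0.09, 0], [-0.0025, 0.0027, 0.09, 0], [-0.0025, 0.0027, 0.09, 0], [-0.0025, 0.0027, 0.09, 0], [-0.0025, 0.0027, 0.09, 0], [-0.0025, 0.0027, 0.09, 0]]]'

```text
time_s: 8.1
eef_pos: [0.5466, 0.1162, 0.0946]
eef_rot: [0.0, 0.766, 0.643, 0.0]
wrist_force: [-0.5, -0.6, -8.5]
opening: 0.174
grasp_force: 60.3
```

```bash
python3 - <<'E'
from fit import *
shot("wrist","w5");p0,R=pose();zt=(p0[2]-.022)*1e3;print(p0,zt)
P,im=cloud("w5");a=np.radians(80.1);ex=np.array([np.cos(a),np.sin(a)]);ey=np.array([-ex[1],ex[0]]);c=np.array([.545,.118])
X=(P[...,:2]-c)@ex*1e3;Y=(P[...,:2]-c)@ey*1e3;Z=P[...,2]*1e3
m=(abs(Z-36.2)<1.2)&(abs(Y)<75)&(X>30)&(X<70)
print("shoulder y",np.percentile(Y[m],[.5,1,5,95,99,99.5]).round(1),"x",np.percentile(X[m],[95,98,99,99.7]).round(1),m.sum())
m=(abs(Z-zt)<2)&(abs(Y)<80)&(abs(X)<65)
t=m&(X>10)&(X<40);print("plate y",np.percentile(Y[t],[.1,.5,1,99,99.5,99.9]).round(1)," xback",np.percentile(X[m],[98,99,99.5,99.9]).round(1))
# holes in picture
K=im.copy();cv2.imwrite("pics/w5c.png",cv2.resize(np.ascontiguousarray(K[200:320,110:400,::-1]),None,fx=2.7,fy=2.7,interpolation=cv2.INTER_CUBIC))
E
```

```text
[0.54643427 0.11619824 0.09452608] 72.52608327550072
shoulder y [-64.4 -64.1 -62.4  61.9  63.9  64.2] x [48.1 48.2 48.3 48.4] 823
plate y [-65.8 -65.2 -64.6  62.9  63.5  64.1]  xback [47.2 47.7 47.8 47.9]
```

View pics/w5c.png

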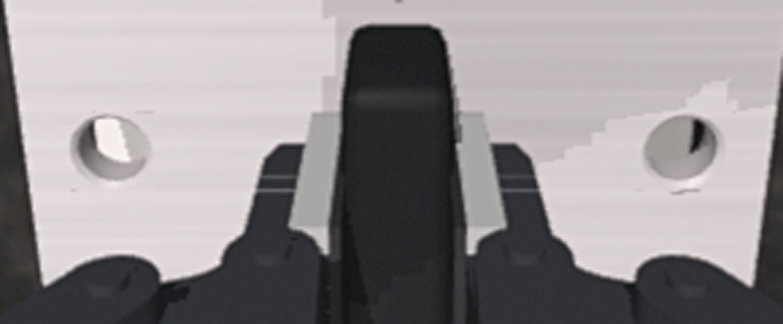

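The image shows holes at (110,148) and (682,148), with white pin tops partly visible in them. The cloud says the plate overshot by about 0.9 mm on both axes, so I'll correct and remeasure.

Request:
drive_tool --plan '[[[0.0023, -0.0021, 0, 0], [0.0023, -0.0021, 0, 0], [0.0023, -0.0021, 0, 0], [0.0023, -0.0021, 0, 0], [0.0023, -0.0021, 0, 0], [0.0023, -0.0021, 0, 0], [0.0023, -0.0021, 0, 0], [0.0023, -0.0021, 0, 0]]]'

```text
time_s: 8.82
eef_pos: [0.5454, 0.1172, 0.094]
eef_rot: [-0.0, 0.766, 0.643, -0.0]
wrist_force: [0.6, -0.3, -8.1]
opening: 0.177
grasp_force: 60.3
```

```bash
cat > m.py <<'E'
from fit import *
import sys
f=sys.argv[1]
shot("wrist",f);p0,R=pose();zt=(p0[2]-.022)*1e3;print(p0,zt,np.degrees(np.arctan2(R[1,0],R[0,0])))
P,im=cloud(f);a=np.radians(80.1);ex=np.array([np.cos(a),np.sin(a)]);ey=np.array([-ex[1],ex[0]]);c=np.array([.545,.118])
X=(P[...,:2]-c)@ex*1e3;Y=(P[...,:2]-c)@ey*1e3;Z=P[...,2]*1e3
m=(abs(Z-36.2)<1.2)&(abs(Y)<75)&(X>30)&(X<70)
if m.sum()>20: print("shoulder y",np.percentile(Y[m],[.5,1,5,95,99,99.5]).round(1),"x",np.percentile(X[m],[95,98,99,99.7]).round(1),m.sum())
m=(abs(Z-zt)<2)&(abs(Y)<80)&(abs(X)<65)
t=m&(X>10)&(X<40);print("plate y",np.percentile(Y[t],[.1,.5,1,99,99.5,99.9]).round(1)," xback",np.percentile(X[m],[98,99,99.5,99.9]).round(1),np.median(Z[m]))
A=np.c_[X[m],Y[m],np.ones(m.sum())];print("tilt",np.linalg.lstsq(A,Z[m],rcond=None)[0].round(4))
E
python3 m.py w6
```

```text
[0.54538108 0.1172337  0.09397655] 71.97655127405444 80.07823228549672
shoulder y [-64.3 -64.  -62.3  62.   63.8  64.2] x [48.1 48.4 48.5 48.5] 711
plate y [-64.4 -63.8 -63.2  64.3  64.9  65.5]  xback [48.  48.5 48.6 48.8] 72.10913486045628
tilt [ 4.00000e-04 -8.00000e-04  7.21034e+01]
```

Request:
drive_tool --plan '[[[0.0006, 0.0012, 0.01, 0], [0.0006, 0.0012, 0.02, 0], [0.0006, 0.0012, 0.03, 0], [0.0006, 0.0012, 0.037, 0], [0.0006, 0.0012, 0.043, 0], [0.0006, 0.0012, 0.045, 0], [0.0006, 0.0012, 0.045, 0], [0.0006, 0.0012, 0.045, 0]]]'

```text
time_s: 9.53
eef_pos: [0.546, 0.1174, 0.076]
eef_rot: [0.0, 0.766, 0.643, 0.0]
wrist_force: [0.7, 0.6, -8.0]
opening: 0.176
grasp_force: 60.4
```

```bash
python3 m.py w7;python3 -c "
from h import *
print(ctrl.get_obs()['wrist_force'])"
```

```text
[0.54609537 0.11742528 0.07617128] 54.17127671638613 80.08087129614675
shoulder y [-64.4 -64.  -62.3  61.5  63.3  63.8] x [48.3 48.3 48.5 48.5] 242
plate y [-64.9 -64.3 -63.8  63.7  64.3  64.9]  xback [48.2 48.8 48.9 49.1] 54.149655004126274
tilt [ 6.00000e-04 -8.00000e-04  5.41409e+01]
[ 1.0294219  -0.20994429 -8.36407678]
```

It's aligned and on the pins with no side force, so I'll lower it to rest.

Request:
drive_tool --plan '[[[0, 0, 0.006, 0], [0, 0, 0.012, 0], [0, 0, 0.018, 0], [0, 0, 0.022, 0], [0, 0, 0.025, 0], [0, 0, 0.026, 0], [0, 0, 0.026, 0], [0, 0, 0.026, 0], [0, 0, 0.026, 0]]]'

```text
time_s: 10.33
eef_pos: [0.5457, 0.1174, 0.0664]
eef_rot: [-0.0, 0.766, 0.643, -0.0]
wrist_force: [-5.6, -1.9, 1.3]
opening: 0.173
grasp_force: 61.8
```

```bash
python3 m.py w8
```

```text
[0.54568618 0.11742233 0.06638363] 44.383628881508535 80.0900500865228
shoulder y [-63.9 -62.8 -52.2  59.5  63.2  63.9] x [48.8 48.8 48.8 48.8] 126
plate y [-64.6 -64.1 -63.5  64.   64.6  65.2]  xback [48.2 48.7 48.8 49. ] 44.547775013098004
tilt [ 2.00000e-04 -5.00000e-04  4.45413e+01]
```

The plate top reads 44.5 mm, with the same +0.5 mm bias it had on the bench, and the weight is carried, so it's seated. Now I release and go up.

Request:
drive_tool --plan '[[[0, 0, 0, 0], [0, 0, 0, 0], [0, 0, 0, 0], [0, 0, 0, 0], [0, 0, 0, 0], [0, 0, 0, 0], [0, 0, 0, 0], [0, 0, 0, 0]]]' --jaw 0

```text
time_s: 11.05
eef_pos: [0.5459, 0.1174, 0.0656]
eef_rot: [0.0, 0.766, 0.643, 0.0]
wrist_force: [0.5, 0.4, -0.4]
opening: 1.002
grasp_force: 0.0
```

Request:
drive_tool --plan '[[[0, 0, -0.04, 0], [0, 0, -0.12, 0], [0, 0, -0.2, 0], [0, 0, -0.28, 0], [0, 0, -0.36, 0], [0, 0, -0.44, 0], [0, 0, -0.46, 0], [0, 0, -0.46, 0], [0, 0, -0.46, 0], [0, 0, -0.46, 0], [0, 0, -0.46, 0]]]'

```text
time_s: 11.97
eef_pos: [0.5447, 0.1174, 0.2472]
eef_rot: [-0.001, 0.766, 0.643, -0.002]
wrist_force: [-0.1, -0.6, -0.3]
opening: 0.999
grasp_force: 0.0
```

```bash
python3 - <<'E'
from fit import *
shot("wrist","w9");P,im=cloud("w9");print(*pose())
p,_,_=sel("w9",(.44,.65),(.03,.2),(.042,.047));print("plate",rect(p),np.median(p[:,2]),len(p))
A=np.c_[p[:,:2]-p[:,:2].mean(0),np.ones(len(p))];print("tilt",np.linalg.lstsq(A,p[:,2],rcond=None)[0])
E
```

```text
[0.54487555 0.11737308 0.24744813] [[ 1.72370072e-01  9.85025329e-01 -3.69596377e-03]
 [ 9.85032052e-01 -1.72371277e-01 -7.59805812e-06]
 [-6.44562276e-04 -3.63933310e-03 -9.99993170e-01]]
plate (array([544.5, 116.8]), array([100.6, 130.5]), 80.09) 0.04451624563481049 12315
tilt [ 0.00044499 -0.00049336  0.04451287]
```

The plate is flush and centred on the frame. Next is a closer look at the gauge, with the jaws half closed to stay clear of the orange frame.

Request:
drive_tool --plan '[[[-0.81, 0.164, 0.12, -0.0206], [-0.81, 0.164, 0.12, -0.0206], [-0.81, 0.164, 0.12, -0.0206], [-0.81, 0.164, 0.12, -0.0206], [-0.81, 0.164, 0.12, -0.0206], [-0.81, 0.164, 0.12, -0.0206], [-0.81, 0.164, 0.12, -0.0206], [-0.81, 0.164, 0.12, -0.0206], [-0.81, 0.164, 0.12, -0.0206], [-0.81, 0.164, 0.12, -0.0206], [-0.81, 0.164, 0.12, -0.0206], [-0.81, 0.164, 0.12, -0.0206]]]' --jaw 0.5

```text
time_s: 13.02
eef_pos: [0.5545, -0.2117, 0.201]
eef_rot: [-0.001, 0.744, 0.668, -0.0]
wrist_force: [1.5, 0.0, 0.5]
opening: 0.501
grasp_force: 0.0
```

Request:
drive_tool --plan '[[[0, 0, 0, 0], [0, 0, 0, 0], [0, 0, 0, 0], [0, 0, 0, 0]]]'

```text
time_s: 13.35
eef_pos: [0.5549, -0.2123, 0.2019]
eef_rot: [0.0, 0.744, 0.668, 0.0]
wrist_force: [-0.8, -0.6, 0.1]
opening: 0.501
grasp_force: 0.0
```

```bash
python3 - <<'E'
from fit import *
shot("wrist","w10");p0,R=pose();print(p0,np.degrees(np.arctan2(R[1,0],R[0,0])))
p,c,_=sel("w10",(.5,.6),(-.3,-.02),(.028,.037));m=(c[:,0]>c[:,2]+60);print("handle",rect(p[m]),np.median(p[m,2]))
p,c,_=sel("w10",(.5,.6),(-.3,-.02),(.008,.016));m=(p[:,1]>-.17);print("blade",rect(p[m]),np.median(p[m,2]))
p,c,_=sel("w10",(.57,.75),(-.3,-.02),(.006,.06));m=(c[:,0]>c[:,2]+80);print("orange minx",np.percentile(p[m],1,axis=0))
d=R.T@(np.array([.5549,-.2127,.024])-p0);print(d/.4)
E
```

```text
[ 0.55489587 -0.21252123  0.2018388 ] 83.83654331721524
handle (array([ 555.2, -212.8]), array([69.1, 17.7]), 83.31) 0.03430076210884192
blade (array([ 564.4, -125.4]), array([92., 24.]), 83.83) 0.01207423603414387
orange minx [ 0.63452297 -0.25997489  0.00816615]
[-3.62415583e-04 -1.14485124e-04  4.44597053e-01]
```

Request:
drive_tool --plan '[[[0, 0, 0.08, 0], [0, 0, 0.16, 0], [0, 0, 0.24, 0], [0, 0, 0.32, 0], [0, 0, 0.38, 0], [0, 0, 0.42, 0], [0, 0, 0.444, 0], [0, 0, 0.444, 0], [0, 0, 0.444, 0], [0, 0, 0.444, 0]]]'

```text
time_s: 14.23
eef_pos: [0.5558, -0.2136, 0.0255]
eef_rot: [0.001, 0.744, 0.668, 0.0]
wrist_force: [1.0, -0.2, 0.1]
opening: 0.496
grasp_force: 0.0
```

Request:
drive_tool --plan '[[[0, 0, 0, 0], [0, 0, 0, 0], [0, 0, 0, 0], [0, 0, 0, 0], [0, 0, 0, 0], [0, 0, 0, 0], [0, 0, 0, 0], [0, 0, 0, 0]]]' --jaw 1

```text
time_s: 14.9
eef_pos: [0.5558, -0.2137, 0.0256]
eef_rot: [0.001, 0.744, 0.668, 0.0]
wrist_force: [-0.3, 0.4, 6.8]
opening: 0.201
grasp_force: 59.4
```

Request:
drive_tool --plan '[[[0, 0, -0.03, 0], [0, 0, -0.08, 0], [0, 0, -0.12, 0], [0, 0, -0.15, 0], [0, 0, -0.15, 0], [0, 0, -0.15, 0], [0, 0, -0.15, 0], [0, 0, -0.15, 0]]]'

```text
time_s: 15.57
eef_pos: [0.5538, -0.2125, 0.0827]
eef_rot: [-0.001, 0.744, 0.668, -0.0]
wrist_force: [-0.3, 0.1, -1.1]
opening: 0.201
grasp_force: 58.6
```

```bash
cat > g.py <<'E'
from fit import *
import sys
f=sys.argv[1];shot("wrist",f);p0,R=pose();a=np.arctan2(R[1,0],R[0,0]);print(p0,np.degrees(a))
P,im=cloud(f);Q=(P-p0)@R  # tool coords
zb=.014
for k in range(2):
    m=(abs(Q[...,2]-zb)<.004)&(abs(Q[...,1])<.025)&(Q[...,0]>.045)&(Q[...,0]<.15);zb=np.median(Q[m][:,2])
q=Q[m];r=cv2.minAreaRect((q[:,:2]*1000).astype(np.float32));print("blade tool",r,"topz",zb,"tipx",np.percentile(q[:,0],99.8),len(q))
A=np.c_[q[:,:2],np.ones(len(q))];print("plane",np.linalg.lstsq(A,q[:,2],rcond=None)[0].round(4))
c=im[m].astype(int);red=q[(c[:,0]>c[:,1]+60)];print("red x",np.percentile(red[:,0],[2,50,98]).round(4))
mid=[];
for x in np.arange(.05,.125,.01):
    s=q[abs(q[:,0]-x)<.005]; mid.append((s[:,1].min()+s[:,1].max())/2)
print("centerline",np.round(np.array(mid)*1e3,2))
E
python3 g.py w11
```

```text
[ 0.55385808 -0.21255949  0.08271217] 83.78263527454112
blade tool ((75.19351196289062, -0.9607658386230469), (60.35279846191406, 24.40662384033203), 0.07614808529615402) topz 0.013455531260908347 tipx 0.10522102377888758 10484
plane [-0.0002  0.0002  0.0135]
red x [0.0653 0.0735 0.081 ]Traceback (most recent call last):
  File "g.py", line 13, in <module>
    s=q[abs(q[:,0]-x)<.005]; mid.append((s[:,1].min()+s[:,1].max())/2)
                                         ~~~~~~~~~~^^
    return umr_minimum(a, axis, None, out, keepdims, initial, where)
ValueError: zero-size array to reduction operation minimum which has no identity
```

Request:
drive_tool --plan '[[[0.05, -0.024, 0, 0.004], [0.1, -0.05, 0, 0.008], [0.16, -0.08, 0, 0.013], [0.22, -0.11, 0.02, 0.017], [0.27, -0.135, 0.05, 0.0206], [0.292, -0.1445, 0.07, 0.0206], [0.292, -0.1445, 0.084, 0.0206], [0.292, -0.1445, 0.084, 0.0206], [0.292, -0.1445, 0.084, 0.0206], [0.292, -0.1445, 0.084, 0.0206], [0.292, -0.1445, 0.084, 0.0206]]]'

```text
time_s: 16.53
eef_pos: [0.5108, -0.092, 0.051]
eef_rot: [0.001, 0.766, 0.643, 0.0]
wrist_force: [-0.8, 0.1, -0.8]
opening: 0.195
grasp_force: 58.7
```

```bash
sed -i '/^mid=/,$d' g.py; cat >> g.py <<'E'
a=np.radians(80.09);ex=np.array([np.cos(a),np.sin(a)]);ty=np.array([ex[1],-ex[0]]);c=np.array([.5445,.1168])
d=p0[:2]-c;print("TCP in plate: x",d@ex,"tooly",d@ty)
m=(abs(P[...,2]-.0445)<.003);S=(P[m][:,:2]-c);print("plate front x",np.percentile(S@ex,[.2,1]),"ty",np.percentile(S@ty,[.5,99.5]),"z",np.median(P[m][:,2]),m.sum())
w=(q@R.T+p0)-np.r_[c,0];print("blade ty mid",(np.percentile(w[:,:2]@ty,1)+np.percentile(w[:,:2]@ty,99))/2,"top z",np.median(w[:,2]))
print(ctrl.get_obs()["wrist_force"])
E
python3 g.py w12; python3 -c "
from h import *
cv2.imwrite('pics/w12b.png',cv2.resize(cv2.imread('pics/w12.png'),(800,600)))"
```

```text
[ 0.51066413 -0.0918382   0.05095061] 80.01633126468288
blade tool ((75.11508178710938, -0.6933698654174805), (60.29267501831055, 24.41258430480957), 0.43948325514793396) topz 0.013441335126328186 tipx 0.10497737637159658 10440
plane [0.0006 0.0002 0.0134]
red x [0.0651 0.0732 0.0808]
TCP in plate: x -0.2113483561230314 tooly 0.0025758374494090214
plate front x [-0.20591439 -0.20570405] ty [-0.02001226  0.0235041 ] z 0.04465838677107545 545
blade ty mid 0.0020022301252177657 top z 0.037475455691699855
[-0.41024138  0.40102421 -0.09980981]
```

View pics/w12b.png

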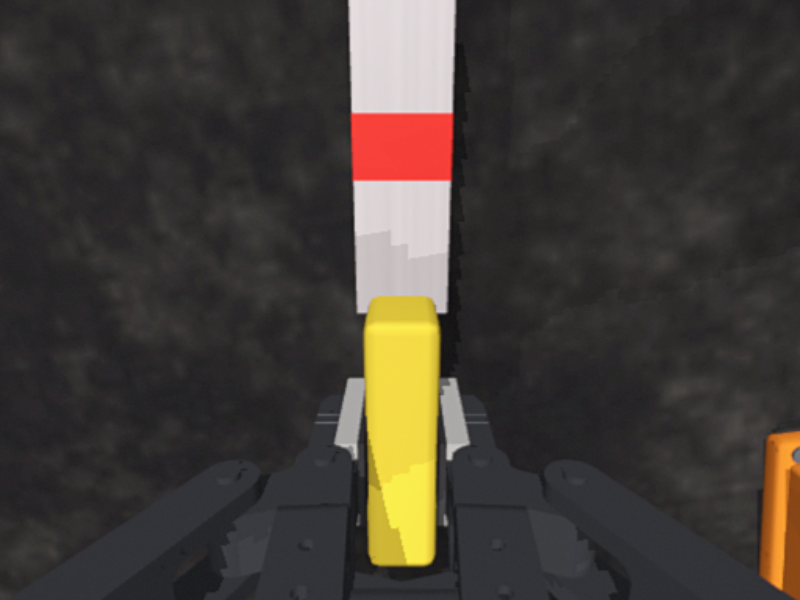

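The picture shows the blade straight ahead with the red band at rows 113-180 and the handle gripped square. I'll trim laterally and in height, then settle.

Request:
drive_tool --plan '[[[0, -0.0045, 0.005, 0], [0, -0.0045, 0.005, 0], [0, -0.0045, 0.005, 0], [0, -0.0045, 0.005, 0], [0, -0.0045, 0.005, 0], [0, -0.0045, 0.005, 0], [0, -0.0045, 0.005, 0], [0, -0.0045, 0.005, 0], [0, -0.0045, 0.005, 0], [0, -0.0045, 0.005, 0]]]'

```text
time_s: 17.42
eef_pos: [0.5081, -0.0904, 0.0484]
eef_rot: [0.0, 0.766, 0.643, 0.0]
wrist_force: [-0.0, -0.3, -1.1]
opening: 0.198
grasp_force: 58.7
```

```bash
python3 g.py w13; python3 - <<'E'
from h import *
shot("scene","s13");shot("side","d13")
E
```

```text
[ 0.50807802 -0.09035248  0.04836346] 80.08080678812912
blade tool ((75.20328521728516, -0.8650712966918945), (60.40389633178711, 24.444358825683594), 0.0026484259869903326) topz 0.013397340352787546 tipx 0.10517989002478607 10474
plane [-0.0002  0.0007  0.0134]
red x [0.0652 0.0734 0.081 ]
TCP in plate: x -0.2103298848667553 tooly -0.00022738460881852052
plate front x [-0.20492281 -0.20467534] ty [-0.02312772  0.02065786] z 0.044589386435634135 596
blade ty mid -0.0010672138247101058 top z 0.034966981206747814
[ 0.7703237   0.46053086 -1.50875326]
```

Request:
drive_tool --plan '[[[0, 0.0024, -0.0008, 0], [0.01, 0.0024, -0.0008, 0], [0.022, 0.0024, -0.0008, 0], [0.034, 0.0024, -0.0008, 0], [0.046, 0.0024, -0.0008, 0], [0.058, 0.0024, -0.0008, 0], [0.07, 0.0024, -0.0008, 0], [0.08, 0.0024, -0.0008, 0], [0.09, 0.0024, -0.0008, 0], [0.1, 0.0024, -0.0008, 0], [0.1, 0.0024, -0.0008, 0], [0.1, 0.0024, -0.0008, 0]]]'

```text
time_s: 18.57
eef_pos: [0.516, -0.0509, 0.0487]
eef_rot: [0.0, 0.765, 0.644, -0.0]
wrist_force: [-0.4, -0.2, -0.4]
opening: 0.2
grasp_force: 58.7
```

```bash
python3 g.py w14
```

```text
[ 0.5159596  -0.05112684  0.04871318] 80.0895329210474
blade tool ((75.30635070800781, -0.944035530090332), (60.60108184814453, 24.39482879638672), 0.08506801724433899) topz 0.013466744699533115 tipx 0.10544832658808606 10495
plane [ 0.0002 -0.0017  0.0135]
red x [0.0654 0.0736 0.0812]
TCP in plate: x -0.17033308643645648 tooly 0.0007858248430127265
plate front x [-0.1647579  -0.16436299] ty [-0.02213867  0.02161592] z 0.044685710222158836 596
blade ty mid -0.00018117608232383862 top z 0.03523910159079921
[ 0.52507322 -0.22603164 -2.24923874]
```

Request:
drive_tool --plan '[[[0.01, 0, 0, 0], [0.02, 0, 0, 0], [0.03, 0, 0, 0], [0.04, 0, 0, 0], [0.05, 0, 0, 0], [0.06, 0, 0, 0], [0.07, 0, 0, 0], [0.08, 0, 0, 0], [0.09, 0, 0, 0], [0.1, 0, 0, 0], [0.1, 0, 0, 0], [0.1, 0, 0, 0]]]'

```text
time_s: 19.62
eef_pos: [0.5232, -0.0108, 0.0489]
eef_rot: [-0.0, 0.766, 0.643, 0.001]
wrist_force: [1.3, 3.2, 2.9]
opening: 0.199
grasp_force: 59.2
```

```bash
sed -i 's/abs(P\[...,2\]-.0445)<.003)/abs(P[...,2]-.0445)<.003)\&(Q[...,0]>.06)/' g.py; python3 g.py w15
```

```text
[ 0.52306528 -0.0109167   0.0488029 ] 80.0714459895436
blade tool ((62.303321838378906, 5.964728355407715), (34.594966888427734, 38.00383377075195), 0.049788422882556915) topz 0.012882959765937561 tipx 0.07957695750583049 5530
plane [-0.0177 -0.0076  0.014 ]
red x [0.0653 0.0724 0.0793]
TCP in plate: x -0.12950001225391203 tooly 0.0008652757679082392
plate front x [-0.04993536 -0.04968158] ty [-0.06399836  0.064855  ] z 0.04459067970310704 28981
blade ty mid 0.00015992739353110162 top z 0.03599920994805849
[0.28320362 2.72984904 3.21396016]
```

Request:
drive_tool --plan '[[[0.005, 0, 0, 0], [0.01, 0, 0, 0], [0.014, 0, 0, 0], [0.016, 0, 0, 0], [0.016, 0, 0, 0], [0.016, 0, 0, 0], [0.016, 0, 0, 0], [0.016, 0, 0, 0], [0.016, 0, 0, 0], [0.016, 0, 0, 0]]]'

```text
time_s: 20.5
eef_pos: [0.5239, -0.0054, 0.0487]
eef_rot: [-0.0, 0.766, 0.643, -0.0]
wrist_force: [0.3, -1.9, 4.0]
opening: 0.199
grasp_force: 59.3
```

```bash
python3 g.py w16;python3 - <<'E'
from fit import *
p,_,_=sel("w16",(.44,.65),(.03,.2),(.042,.048));print("plate",rect(p),np.median(p[:,2]),len(p))
A=np.c_[p[:,:2]-p[:,:2].mean(0),np.ones(len(p))];print("tilt",np.linalg.lstsq(A,p[:,2],rcond=None)[0])
cv2.imwrite('pics/w16b.png',cv2.resize(cv2.imread('pics/w16.png'),(800,600)))
E
```

```text
[ 0.52392742 -0.00543877  0.0486927 ] 80.07511165235351
blade tool ((59.400875091552734, -0.9073352813720703), (28.79075813293457, 24.4088077545166), 0.04906843975186348) topz 0.013001116340223995 tipx 0.07378191968212432 4518
plane [-0.0152  0.0029  0.0139]
red x [0.0652 0.0694 0.0734]
TCP in plate: x -0.12395544017701587 tooly 0.0007717962638678424
plate front x [-0.04989207 -0.0495973 ] ty [-0.06399785  0.06473525] z 0.044571432087583324 34272
blade ty mid -0.0001458443759387775 top z 0.035694662974222774
[ 0.47353538 -0.83329509  3.15446325]
plate (array([535.4,  62.6]), array([ 69.2, 131.5]), 80.02) 0.044571620716087834 34320
tilt [0.00032706 0.00012521 0.04457917]
```

View pics/w16b.png

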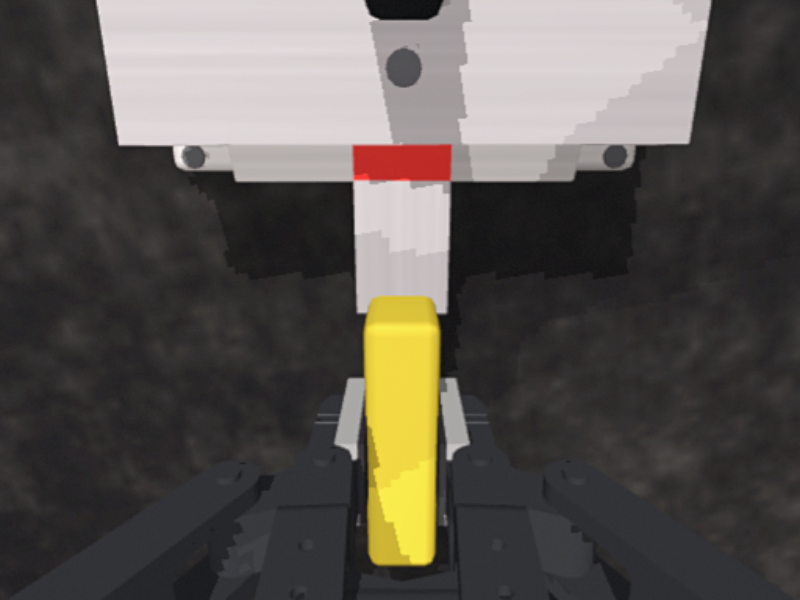

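The plate's front edge cuts the red band mid-way (row 146; band visible to row 180), and the plate is flush. I'll check whether the blade has pitched in the grip.

```bash
python3 - <<'E'
from h import *
z=0
for f in("w14","w15","w16"):
    P,im=cloud(f);d=np.load(f"pics/{f}.npz");Q=(P-d["p"])@d["R"]
    m=(abs(Q[...,2]-.0135)<.003)&(abs(Q[...,1]+.0009)<.010)&(Q[...,0]>.047)&(Q[...,0]<.071);q=Q[m]
    print(f,np.polyfit(q[:,0]-.06,q[:,2],1),len(q))
    h=(abs(Q[...,1]+.0009)<.006)&(Q[...,0]>.005)&(Q[...,0]<.032)&(abs(Q[...,2]+.0098)<.003);q=Q[h];print(" handle",np.polyfit(q[:,0],q[:,2],1),len(q))
E
```

```text
w14 [-0.00765721  0.01347215] 3068
 handle [ 0.0002497  -0.00893767] 2136
w15 [-0.01417297  0.01298544] 3083
 handle [-0.00636101 -0.00900844] 2125
w16 [-0.01439634  0.01300451] 3082
 handle [-0.01072071 -0.00890656] 2125
```

The blade has pitched up only about 0.5°, its tip lightly against the plate. Raising the handle 0.3 mm levels it.

Request:
drive_tool --plan '[[[0.0018, 0, -0.0004, 0], [0.0018, 0, -0.0008, 0], [0.0018, 0, -0.0008, 0], [0.0018, 0, -0.0008, 0], [0.0018, 0, -0.0008, 0], [0.0018, 0, -0.0008, 0], [0.0018, 0, -0.0008, 0], [0.0018, 0, -0.0008, 0], [0.0018, 0, -0.0008, 0], [0.0018, 0, -0.0008, 0], [0.0018, 0, -0.0008, 0], [0.0018, 0, -0.0008, 0]]]'

```text
time_s: 21.55
eef_pos: [0.5241, -0.0048, 0.049]
eef_rot: [0.0, 0.766, 0.643, -0.0]
wrist_force: [-0.9, -2.3, 3.3]
opening: 0.203
grasp_force: 59.3
```

```bash
python3 g.py w17; python3 - <<'E'
from fit import *
P,im=cloud("w17");d=np.load("pics/w17.npz");Q=(P-d["p"])@d["R"]
m=(abs(Q[...,2]-.0135)<.003)&(abs(Q[...,1]+.0009)<.010)&(Q[...,0]>.047)&(Q[...,0]<.071);q=Q[m];print(np.polyfit(q[:,0]-.06,q[:,2],1))
h=(abs(Q[...,1]+.0009)<.006)&(Q[...,0]>.005)&(Q[...,0]<.032)&(abs(Q[...,2]+.0098)<.003);q=Q[h];print(" handle",np.polyfit(q[:,0],q[:,2],1))
p,_,_=sel("w17",(.44,.65),(.03,.2),(.042,.048))
A=np.c_[p[:,:2]-p[:,:2].mean(0),np.ones(len(p))];print("tilt",np.linalg.lstsq(A,p[:,2],rcond=None)[0])
E
```

```text
[ 0.52403723 -0.0047519   0.0490233 ] 80.07832839484485
blade tool ((59.047908782958984, -0.9220752716064453), (28.08646011352539, 24.45599365234375), 0.023190168663859367) topz 0.013058940272835327 tipx 0.07306254227152255 4390
plane [-0.0141 -0.0034  0.0139]
red x [0.0652 0.069  0.0727]
TCP in plate: x -0.12325992357452618 tooly 0.0007617597116450908
plate front x [-0.04988886 -0.04958186] ty [-0.06399327  0.06474114] z 0.04458621568377802 34782
blade ty mid -0.0001338909514208746 top z 0.03596140325429402
[-1.45974313 -3.19625238  2.89446461]
[-0.01352633  0.01306244]
 handle [-0.00730189 -0.00898537]
tilt [ 0.00042337 -0.0009103   0.04459754]
```

The gauge is steady and near level, the plate's edge sits mid-band, drag is about 3 N, and the plate is flush. Handing in.

```bash
python3 -c "
from bench import ctrl
print(ctrl.hand_in())"
```

```text
the job is handed in; nothing more can be done
None
```

The job is handed in after about 22 s of robot time, with no verdict returned: the plate is seated flush on both pins, and the gauge is still gripped, pitched up about 0.4°, with the plate's edge mid-way across the red band and about 3 N of drag.

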